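# Nudge the dish carrier onto its locating pins

### The job

Push the blue dish carrier off the grey loading ledge and along over the steel bed, nudging it square and in line, until its two holes drop over the two brass locating pins and it sits flat on the bed. Only push it, gently, with the fingers: never lift it or carry it up off the fixture, do not knock the other things on the bench about, and take the hand away at the end.

Things in the scene. Friction and masses are not known exactly. Their poses are not given: they have to be found in the camera images.
- fixture: Fixed low fixture. Origin: on the worktop (z = 0), below where the middle of the seated carrier belongs; z up, x the direction in which the carrier is pushed, y to the left of that. Steel bed: x -55 to +64 mm, y -72 to +72 mm, top 10 mm high. Behind it the grey loading ledge: x -179 to -55.5 mm, y -55 to +55 mm, top 18 mm high. No side guides
- ledge_end (a point): middle of the ledge's top edge next to the bed, 18 mm up. The carrier (wider than the ledge) starts on the ledge and stays about level on ledge and pin tops until its rear edge clears this edge, 1.5 mm before its holes are centred on the pins; then it drops 8 mm
- carrier: Loose blue tray, about 0.35 kg, agar dish fixed in it. Origin: centre of its underside; x its pushing direction (towards its open front), y left, z up. Plate x -54 to +54, y -69 to +69 mm, 6 mm thick. Starts on the ledge (underside 18 mm up), up to 18 mm off line and turned up to 0.2 rad; seated: axes as the fixture's, origin straight above the fixture's, underside 10 mm up
- push_bar (a point): middle of the rear face of the carrier's upright push bar, which runs the whole 138 mm of the rear edge, carrier x -54 to -46 mm, and rises to 31 mm above the carrier's underside. Side rims: 3 mm thick, flush with the side edges, carrier x -46 to +54 mm, 23 mm high above the underside. Dish: 93 mm across, top at 21 mm. Centre of mass: about 10 mm behind the carrier's origin
- pin_left (a point): centre of the top of the brass pin on the fixture's +y side, at fixture x +4, y +56 mm. Pins are 8 mm thick, tapering to 5 mm at the top, and stand 7.5 mm above the bed (tops 17.5 mm up)
- pin_right (a point): the same for the pin at fixture x +4, y -56 mm
- hole_left (a point): centre, at the underside, of the round 12 mm through hole at carrier x +4, y +56 mm
- hole_right (a point): the same for the hole at carrier x +4, y -56 mm
- bottle: white reagent bottle with blue band, 47 mm across, 100 mm tall, standing; bystander, origin at the centre of its foot
- spare_dish: loose agar dish, 93 mm across, 15 mm high; bystander, origin at the centre of its underside
- forceps: steel forceps, 130 mm long, lying; bystander
- refill: pale green pipette tip refill, 60x115x30 mm; bystander
- red_marker: red marker pen, 131 mm long, lying; bystander

How it is judged:
By the outcome, as a careful person would: the job done as asked, in the order asked, and still so for the second after the job is handed in, with the robot touching nothing.
It also fails if it takes over 61 s, if anything falls off the work surface, if the arm or the gripper's body presses on something with over 40 N, if the wrist force passes 120 N, or if a joint passes its speed limit or range.

### The arm

A 6-joint arm with a two-finger parallel gripper is mounted at the origin on a cart in front of the work surface, level with it; the furniture and walls round the work are solid. World frame = base frame: x ahead of the robot, y to its left, z up, the work surface at z = 0. Lengths are in m, angles in degrees, forces in N, time in s.
With the tool pointing down it reaches from about 0.4 to 0.825 m from the base axis. Payload 7 kg.
Tool frame: the origin (TCP) lies midway between the tips of the shut fingers; the grasp point (between the pads) lies r.pinch_z behind it (r.pinch_z is the distance from the TCP to the grasp point, in m); z points along the fingers, y is the line along which they close (so a half turn about z gives the same grasp; the last joint's range is limited). The gripper opens to 88 mm and grips with 3 to 60 N. Pads are 19 mm wide; open, the fingers measure 130 mm over their backs; the gripper's body (78 mm by 193 mm) begins 47 mm behind the grasp point.
Start: joints at [90.189, 20.546, 0.682, 0, -70.136, -16.507], TCP at [0.19, 0.648, 0.227] pointing down, gripper open.
Joint ranges: [-176.03, 176.03], [-82.01, 121.73], [-58.28, 71.71], [-173.87, 95.51], [-174.79, -0.11], [-173.66, 173.66]. Speed limits (degrees/s): [136.94, 136.94, 172.46, 180, 180, 180].

### API

Orientations are given as [roll, pitch, yaw] about the fixed x, y, z axes, in that order (R = Rz(yaw) Ry(pitch) Rx(roll)).
In Python, from plant import r, optics, job gives the robot as it stands.
- The arm moves only by the shell command python3 -m crank 'ROWS' [FORCE]. ROWS is JSON, a list of rows, each an object with "xyz": the shift along the tool's x, y, z in units of 30 mm (1.0 is 30 mm), a list of three; "delta_rot": the turn, a rotation vector about the tool's x, y, z in degrees, a list of three; "claw": the closure, from 0 (fully open) to 1 (shut). A call has 1 to 20 rows; each row is the pose to reach, as a shift and turn from the pose commanded when the call began, along the tool's axes at that moment; what a row does not reach only later rows make up. A row lasts 1/8 s, in which the tool goes at most 62.5 mm and 10.7 degrees, less where a joint would pass 70% of its speed; a pose out of reach is approached as far as the arm can. A call with a gripper value outside its range is refused whole. The fingers move at their own pace and stop on an object; FORCE is the grip in N (left out, the last holds). Time passes only in rows, so rows that repeat a pose let the fingers close. It gives the time, the measured TCP pose, the force, the opening and the grip force at its end, in the units of the state.
- r.get_state(): the state, without advancing time (a new reading comes with each control period).
- optics.capture(name): name is "scene" or "top" or "wrist"; returns a dict with "img" (480x640x3 uint8, blue, green, red), "fovy" (degrees; the focal length in pixels is half the picture's height over the tangent of half this angle, whatever the lens; pixels are square), "cx", "cy" (the principal point, pixels), "eye" and "rotation" of the camera in the world; the wrist camera has in their place "hand_eye" (4x4, takes a point from camera to tool coordinates, whose origin is the TCP and whose axes are the flange's). Camera axes: x right, y up, looking along -z (the intrinsics and any distortion apply to the point x, -y, -z); pixel columns grow to the right and rows downward; lengths in m; the calibration is good to about 2 mm. A picture is of the moment at which its call begins: read the wrist's pose just before it. There is no depth.
- job.close_job(): hands the job in; it is judged then, once.
The state is a dict: "time_s": time; "joints": joint angles; "qd": joint speeds; "joint_torque": joint torques, N m; "tcp_pos": TCP position; "eef_rot": TCP orientation; "contact_force": force on the tool from outside, world axes, zero at the start; "moment": the same for the moment, N m; "gripper_width": finger opening in m; "gripper_force": force on a finger pad.
Only numpy, scipy, OpenCV 4.12 (cv2) and the standard library are available. Lean on these libraries where they do the work, as an engineer would, in place of code of your own. Each camera call takes 0.05 s, during which the arm holds its last target. There are 200 camera calls.

## Working session

There is one attempt and no reset: what is moved stays moved. The work goes in short steps, Python scripts to look and compute and a shell command to move; the robot and the scene stay as the last step left them, time stands still between calls to the robot, and variables do not carry over. Pictures are saved under pics/ and viewed, at most 10 in all, crops included, and the job is handed in when it is done.

```bash
mkdir -p pics; python3 - <<'E'
from plant import r,optics
import cv2,numpy as np
s=r.get_state();print(s['time_s'],s['tcp_pos'],s['eef_rot'],s['gripper_width'],r.pinch_z)
for n in ['top','scene']:
    c=optics.capture(n);cv2.imwrite(f'pics/{n}0.png',c['img']);print({k:(v.tolist() if hasattr(v,'tolist') else v) for k,v in c.items() if k!='img'})
E
```

```text
0.0 [0.1895033  0.64731377 0.22559304] [ 1.79899669e+02 -8.95714158e-03 -1.63233484e+01] 0.08753202187979667 0.0188
{'fovy': 44.09334901444095, 'cx': 324.1491062745611, 'cy': 238.164883194565, 'eye': [0.3527290536052292, 0.060377662889799136, 1.3869746306405386], 'rotation': [8.751592319129935, 0.07260148935946947, -90.31615784327576]}
{'fovy': 49.54528761281733, 'cx': 317.72191729276403, 'cy': 230.95172479407512, 'eye': [0.06765663887134155, -0.7129325008112193, 0.9536922806006266], 'rotation': [44.75425088338516, 0.3238552353902255, -31.773280590333457]}
```

View pics/top0.png

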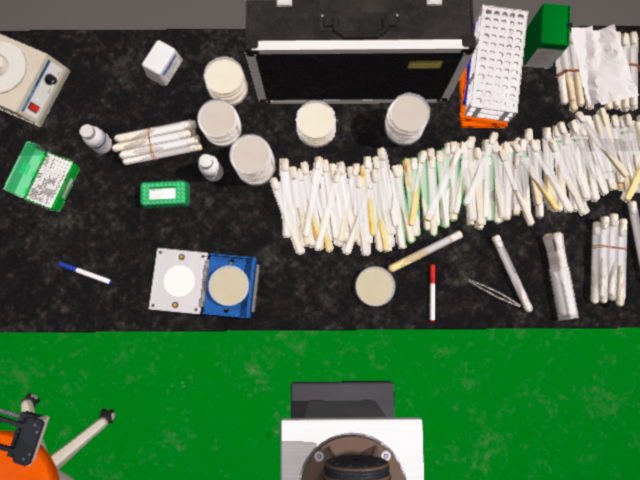

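View pics/scene0.png

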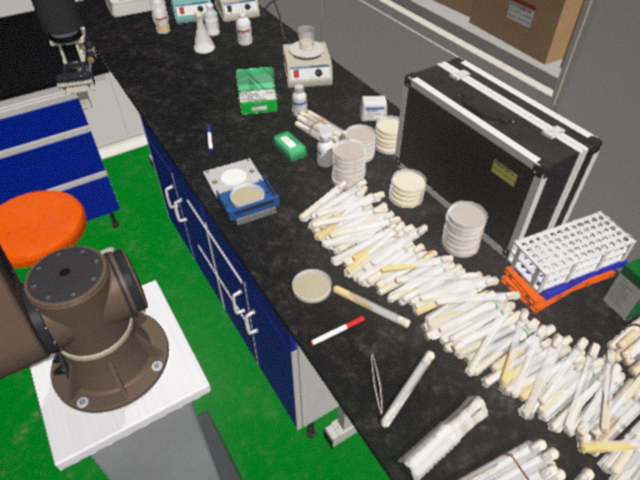

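The fixture's bed is at top-image (180,281), with pins near (182,257) and (179,305). The carrier is at (230,287), and the push direction is image-left (world +y). The spare dish, marker and forceps are to the right, clear of it.

```bash
cat > h.py <<'E'
import numpy as np,cv2
from scipy.spatial.transform import Rotation as Ro
def cam(c,st=None):
    f=240/np.tan(np.radians(c['fovy']/2))
    if 'eye' in c:
        R=Ro.from_euler('xyz',c['rotation'],degrees=True).as_matrix();e=np.array(c['eye'])
    else:
        T=np.array(c['hand_eye']);Rt=Ro.from_euler('xyz',st['eef_rot'],degrees=True).as_matrix()
        R=Rt@T[:3,:3];e=Rt@T[:3,3]+np.array(st['tcp_pos'])
    return f,c['cx'],c['cy'],R,e
def toz(k,u,v,z):
    f,cx,cy,R,e=k
    d=R@np.array([(u-cx)/f,-(v-cy)/f,-1]);return e+d*(z-e[2])/d[2]
def proj(k,P):
    f,cx,cy,R,e=k
    q=(np.atleast_2d(P)-e)@R;return np.c_[cx-f*q[:,0]/q[:,2],cy+f*q[:,1]/q[:,2]]
E
python3 - <<'E'
from plant import optics
from h import *
c=optics.capture('top');k=cam(c)
for n,u,v,z in [('pinL?',179,305,.0175),('pinR',182,257,.0175),('car',230,287,.035)]:print(n,toz(k,u,v,z))
cv2.imwrite('pics/crop1.png',cv2.resize(c['img'][235:335,140:273],(798,600),interpolation=cv2.INTER_CUBIC))
E
```

```text
pinL? [0.41001007 0.39548187 0.0175    ]
pinR [0.52109451 0.39202605 0.0175    ]
car [0.44944827 0.27619526 0.035     ]
```

View pics/crop1.png

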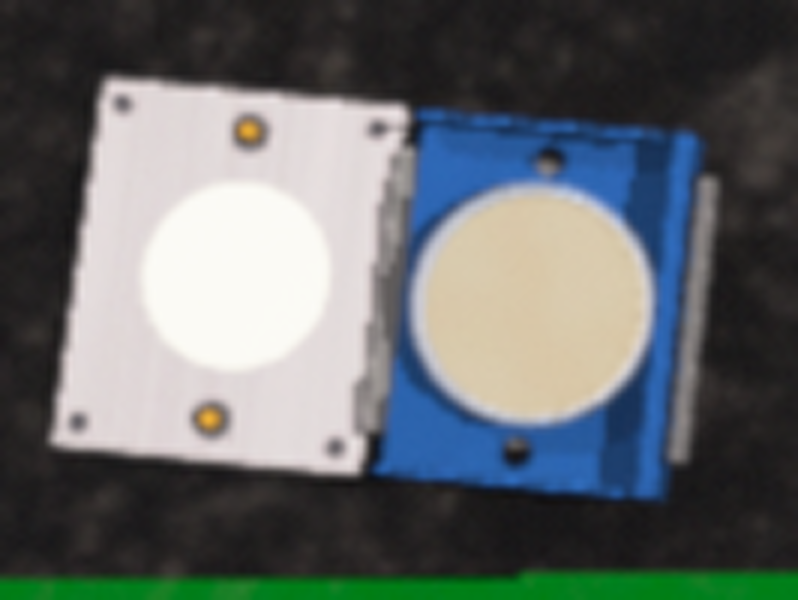

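The crop shows the pins at (249,131) and (210,419) and the holes at (549,160) and (516,452). The carrier is slightly turned and off line.

```bash
cat >> h.py <<'E'
def rel(k,pl,pr,hl,hr,zp=.0175,zh=.024):
    PL,PR=toz(k,*pl,zp)[:2],toz(k,*pr,zp)[:2];HL,HR=toz(k,*hl,zh)[:2],toz(k,*hr,zh)[:2]
    d=PL-PR;yf=np.arctan2(-d[0],d[1]);d2=HL-HR;yc=np.arctan2(-d2[0],d2[1])
    ex=np.array([np.cos(yf),np.sin(yf)]);ey=np.array([-ex[1],ex[0]])
    exc=np.array([np.cos(yc),np.sin(yc)])
    O=(PL+PR)/2-.004*ex;C=(HL+HR)/2-.004*exc
    print('spacing',np.linalg.norm(d),np.linalg.norm(d2),'fix',O.round(4),'yaw',np.degrees(yf).round(2),'car',C.round(4),'yaw',np.degrees(yc).round(2))
    print('carrier in fixture mm',(1e3*(C-O)@np.c_[ex,ey]).round(2),'turn',np.degrees(yc-yf).round(2))
    return O,yf,C,yc
E
python3 - <<'E'
from plant import optics
from h import *
c=optics.capture('top');k=cam(c)
p=lambda u,v:(140+(u+.5)/6-.5,235+(v+.5)/6-.5)
rel(k,p(210,419),p(249,131),p(516,452),p(549,160))
E
```

```text
spacing 0.11166489710514574 0.11227174343437048 fix [0.4665 0.396 ] yaw 84.1 car [0.4535 0.2778] yaw 84.63
carrier in fixture mm [-118.85    0.83] turn 0.53
```

```bash
python3 -m crank '[{"xyz":[12.47,12.4,1.5],"delta_rot":[0,0,79.6],"claw":0},{"xyz":[12.47,12.4,1.5],"delta_rot":[0,0,79.6],"claw":0},{"xyz":[12.47,12.4,1.5],"delta_rot":[0,0,79.6],"claw":0},{"xyz":[12.47,12.4,1.5],"delta_rot":[0,0,79.6],"claw":0},{"xyz":[12.47,12.4,1.5],"delta_rot":[0,0,79.6],"claw":0},{"xyz":[12.47,12.4,1.5],"delta_rot":[0,0,79.6],"claw":0},{"xyz":[12.47,12.4,1.5],"delta_rot":[0,0,79.6],"claw":0},{"xyz":[12.47,12.4,1.5],"delta_rot":[0,0,79.6],"claw":0},{"xyz":[12.47,12.4,1.5],"delta_rot":[0,0,79.6],"claw":0},{"xyz":[12.47,12.4,1.5],"delta_rot":[0,0,79.6],"claw":0},{"xyz":[12.47,12.4,1.5],"delta_rot":[0,0,79.6],"claw":0},{"xyz":[12.47,12.4,1.5],"delta_rot":[0,0,79.6],"claw":0},{"xyz":[12.47,12.4,1.5],"delta_rot":[0,0,79.6],"claw":0},{"xyz":[12.47,12.4,1.5],"delta_rot":[0,0,79.6],"claw":0}]' && python3 - <<'E'
from plant import r,optics
from h import *
s=r.get_state();c=optics.capture('wrist');print(s['time_s'],s['tcp_pos'],s['eef_rot'],s['contact_force']);cv2.imwrite('pics/w1.png',c['img'])
print(c['hand_eye'],c['fovy'])
k=cam(c,s);print(proj(k,[[.4535,.2778,.024],[.4665,.396,.0175]]))
E
```

```text
time_s: 1.95
tcp_pos: [0.444, 0.1862, 0.1816]
eef_rot: [-180.0, 0.0, -95.9]
contact_force: [-0.1, 0.8, -1.0]
gripper_width: 0.0876
gripper_force: 0.0
1.95 [0.44397312 0.18615801 0.18161507] [-1.79997260e+02  3.99398611e-03 -9.58603163e+01] [-0.12656053  0.7556159  -0.99064078]
[[-5.26992118e-04  9.51392986e-01  3.07979071e-01  8.57413153e-02]
 [ 9.99999654e-01  6.99521456e-04 -4.49796380e-04 -1.09469467e-03]
 [-6.43371089e-04  3.07978727e-01 -9.51393026e-01 -1.58782865e-01]
 [ 0.00000000e+00  0.00000000e+00  0.00000000e+00  1.00000000e+00]] 71.09373976417879
[[318.06384148 303.09507636]
 [317.29739723 389.45520943]]
```

View pics/w1.png

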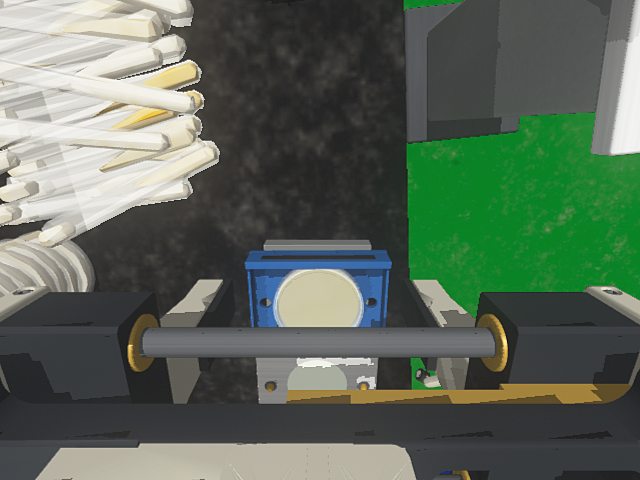

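The wrist view has the holes at about (266,302) and (372,302) and the pins at about (270,385) and (364,385). The gripper partly hides the bed.

```bash
python3 - <<'E'
from plant import r
from h import *
I=cv2.imread('pics/w1.png')
a=cv2.resize(I[285:320,240:400],(800,175),interpolation=cv2.INTER_CUBIC)
b=cv2.resize(I[370:405,240:400],(800,175),interpolation=cv2.INTER_CUBIC)
t=cv2.resize(cv2.imread('pics/top0.png')[280:330,160:240],(800,500))[:240]*0
cv2.imwrite('pics/w1c.png',np.vstack([a,b]))
E
```

```text
(no output)
```

View pics/w1c.png

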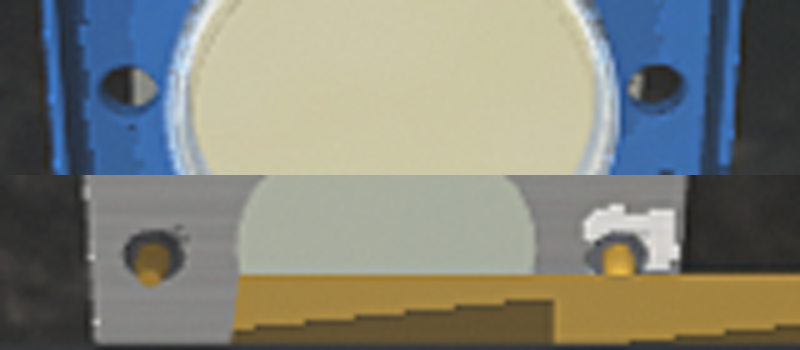

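```bash
python3 - <<'E'
from plant import r,optics
from h import *
s=r.get_state();c=optics.capture('wrist');k=cam(c,s)
p=lambda u,v:(240+(u+.5)/5-.5,285+(v+.5)/5-.5)
q=lambda u,v:(240+(u+.5)/5-.5,370+(v-175+.5)/5-.5)
rel(k,q(619,270),q(151,271),p(655,89),p(130,88))
E
```

```text
spacing 0.11097214858895608 0.1111248418305414 fix [0.4669 0.3907] yaw 84.22 car [0.453  0.2727] yaw 83.96
carrier in fixture mm [-118.73    1.94] turn -0.26
```

```bash
python3 -m crank '[{"xyz":[0,0,2],"delta_rot":[0,0,0],"claw":0},{"xyz":[0,0,4],"delta_rot":[0,0,0],"claw":0},{"xyz":[0,0,5.1],"delta_rot":[0,0,0],"claw":0},{"xyz":[0,0,5.12],"delta_rot":[0,0,0],"claw":0},{"xyz":[-0.3,0,5.12],"delta_rot":[0,0,0],"claw":0},{"xyz":[-0.6,0,5.12],"delta_rot":[0,0,0],"claw":0},{"xyz":[-0.6,0,5.12],"delta_rot":[0,0,0],"claw":0}]'
python3 -m crank '[{"xyz":[-0.08,0,0],"delta_rot":[0,0,0],"claw":0},{"xyz":[-0.16,0,0],"delta_rot":[0,0,0],"claw":0},{"xyz":[-0.24,0,0],"delta_rot":[0,0,0],"claw":0},{"xyz":[-0.32,0,0],"delta_rot":[0,0,0],"claw":0},{"xyz":[-0.4,0,0],"delta_rot":[0,0,0],"claw":0},{"xyz":[-0.4,0,0],"delta_rot":[0,0,0],"claw":0}]'
python3 - <<'E'
from plant import r,optics
from h import *
s=r.get_state();c=optics.capture('top');print(s['contact_force'],s['moment'])
cv2.imwrite('pics/t2.png',cv2.resize(c['img'][235:335,140:273],(798,600),interpolation=cv2.INTER_CUBIC))
E
```

```text
time_s: 2.92
tcp_pos: [0.4469, 0.2052, 0.0293]
eef_rot: [-179.9, 0.1, -95.9]
contact_force: [0.7, -0.8, 0.1]
gripper_width: 0.0872
gripper_force: 0.0
time_s: 3.68
tcp_pos: [0.4471, 0.2154, 0.0278]
eef_rot: [180.0, -0.0, -95.9]
contact_force: [-0.4, -2.6, 1.8]
gripper_width: 0.0878
gripper_force: 1.1
[-0.41078151 -2.56034207  1.81559164] [-0.65103762  0.20869124 -0.00878051]
```

View pics/t2.png

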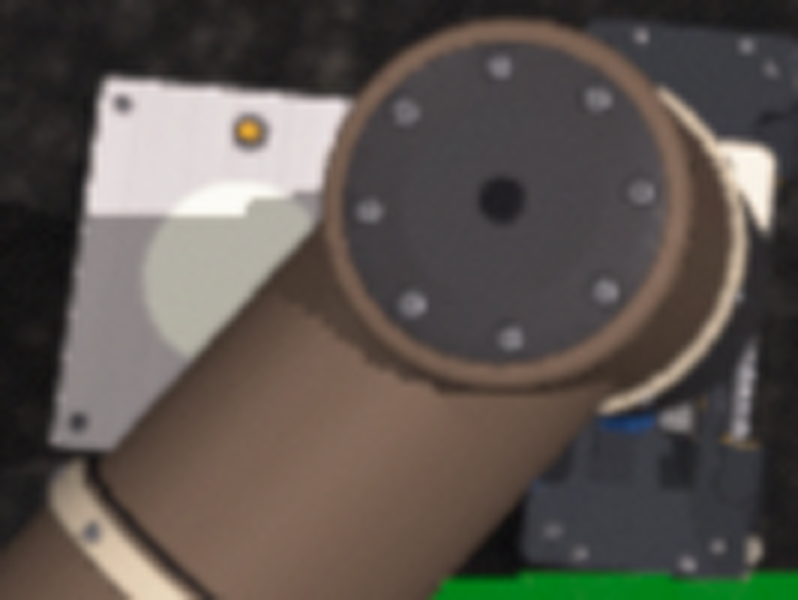

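The top view is now hidden by the arm, and the fingers are touching the bar at about 2.6 N. I'll push about 90 mm, then step back to look.

```bash
python3 -m crank '[{"xyz":[-0.15,0,0],"delta_rot":[0,0,0],"claw":0},{"xyz":[-0.35,0,0],"delta_rot":[0,0,0],"claw":0},{"xyz":[-0.55,0,0],"delta_rot":[0,0,0],"claw":0},{"xyz":[-0.75,0,0],"delta_rot":[0,0,0],"claw":0},{"xyz":[-0.95,-0.01,0],"delta_rot":[0,0,0],"claw":0},{"xyz":[-1.15,-0.01,0],"delta_rot":[0,0,0],"claw":0},{"xyz":[-1.35,-0.01,0],"delta_rot":[0,0,0],"claw":0},{"xyz":[-1.55,-0.02,0],"delta_rot":[0,0,0],"claw":0},{"xyz":[-1.75,-0.02,0],"delta_rot":[0,0,0],"claw":0},{"xyz":[-1.95,-0.02,0],"delta_rot":[0,0,0],"claw":0},{"xyz":[-2.15,-0.03,0],"delta_rot":[0,0,0],"claw":0},{"xyz":[-2.35,-0.03,0],"delta_rot":[0,0,0],"claw":0},{"xyz":[-2.5,-0.03,0],"delta_rot":[0,0,0],"claw":0},{"xyz":[-2.6,-0.03,0],"delta_rot":[0,0,0],"claw":0},{"xyz":[-2.6,-0.03,0],"delta_rot":[0,0,0],"claw":0}]'
python3 - <<'E'
from plant import r,optics
from h import *
s=r.get_state();print(s['contact_force'],s['moment'],s['tcp_pos'],s['eef_rot'])
ims=[]
for n in ['scene','wrist']:
    c=optics.capture(n);cv2.imwrite(f'pics/{n}3.png',c['img']);ims.append(c['img'])
a=cv2.resize(ims[0][140:240,180:300],(480,400),interpolation=cv2.INTER_CUBIC)
cv2.imwrite('pics/m3.png',np.hstack([a,cv2.resize(ims[1],(320,240)).repeat(1,0) if 0 else cv2.copyMakeBorder(cv2.resize(ims[1],(320,240)),0,160,0,0,cv2.BORDER_CONSTANT)]))
E
```

```text
time_s: 5.6
tcp_pos: [0.4563, 0.2935, 0.028]
eef_rot: [-180.0, 0.0, -95.9]
contact_force: [-0.2, -0.5, 0.4]
gripper_width: 0.0877
gripper_force: 0.4
[-0.19880809 -0.52164577  0.3974715 ] [-0.1772503   0.13098963  0.06701515] [0.45634874 0.29345734 0.02799386] [-1.79984950e+02  3.84874250e-02 -9.59125229e+01]
```

View pics/m3.png

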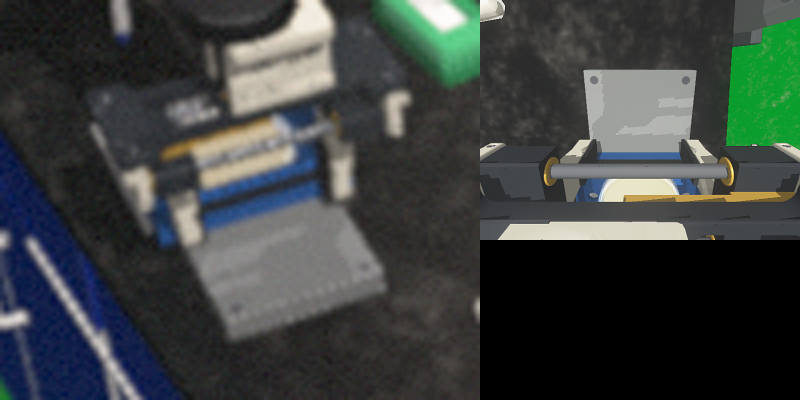

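```bash
python3 -m crank '[{"xyz":[0.4,0,0],"delta_rot":[0,0,0],"claw":0},{"xyz":[1.2,0,-0.5],"delta_rot":[0,0,0],"claw":0},{"xyz":[2.5,0,-2],"delta_rot":[0,0,0],"claw":0},{"xyz":[4,0,-4],"delta_rot":[0,0,0],"claw":0},{"xyz":[5,0,-5],"delta_rot":[0,0,0],"claw":0},{"xyz":[5,0,-5],"delta_rot":[0,0,0],"claw":0},{"xyz":[5,0,-5],"delta_rot":[0,0,0],"claw":0}]'
python3 - <<'E'
from plant import r,optics
from h import *
c=optics.capture('top')
cv2.imwrite('pics/t4.png',cv2.resize(c['img'][235:335,140:273],(798,600),interpolation=cv2.INTER_CUBIC))
s=r.get_state();c=optics.capture('wrist');cv2.imwrite('pics/w4.png',c['img'])
E
```

```text
time_s: 6.58
tcp_pos: [0.4405, 0.1434, 0.1779]
eef_rot: [-180.0, 0.1, -96.0]
contact_force: [-0.0, -0.2, -0.4]
gripper_width: 0.0876
gripper_force: 0.0
```

View pics/t4.png

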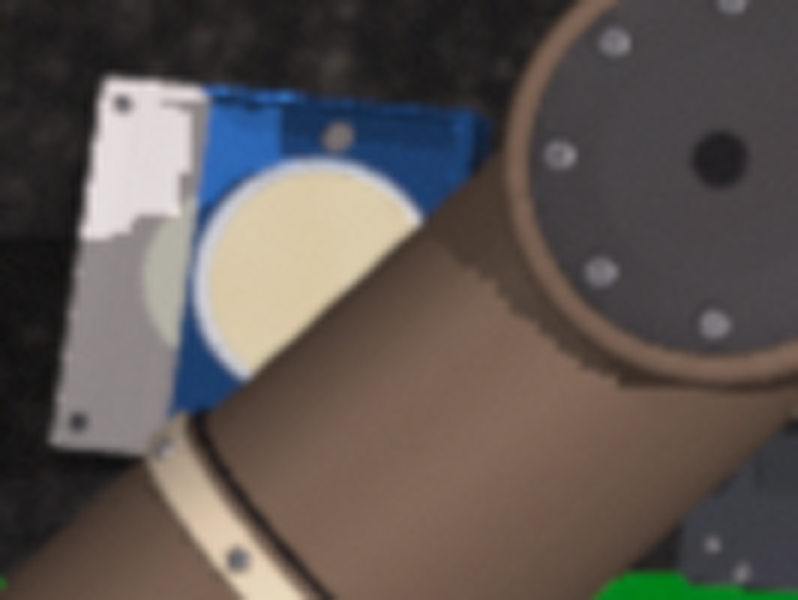

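The right hole is at crop (338,136), with the rest hidden by the arm. I'll find both holes in the wrist image by segmentation, checking the method on the first wrist picture.

```bash
cat >> h.py <<'E'
def holes(I,k,C,yaw,zh=.024,w=9):
    """refine both holes: non-blue blob nearest to the prediction"""
    ex=np.array([np.cos(yaw),np.sin(yaw)]);ey=np.array([-ex[1],ex[0]]);out=[]
    hsv=cv2.cvtColor(I,cv2.COLOR_BGR2HSV)
    blue=cv2.inRange(hsv,(100,90,20),(125,255,255))
    for sgn in(1,-1):
        p=np.r_[C+.004*ex+sgn*.056*ey,zh];u,v=proj(k,p)[0]
        n,l,st,ce=cv2.connectedComponentsWithStats(255-blue,connectivity=4)
        L=[(np.hypot(*(ce[i]-(u,v))),ce[i].round(1).tolist(),st[i][2:].tolist()) for i in range(1,n) if 12<st[i][4]<400]
        L.sort();print('pred',u.round(1),v.round(1),L[:2]);out.append(L[0][1] if L else (u,v))
    return out
E
python3 - <<'E'
from plant import r,optics
from h import *
s=r.get_state();c=optics.capture('wrist');k=cam(c,s)
s1=dict(tcp_pos=[0.44397312,0.18615801,0.18161507],eef_rot=[-179.99726,.003994,-95.8603])
k1=cam(c,s1)
y=np.radians(84.1)
holes(cv2.imread('pics/w1.png'),k1,np.array([.453,.2727]),y)
hl,hr=holes(c['img'],k,np.array([.453+.008,.2727+.080]),y)
HL,HR=[toz(k,*h,.024)[:2] for h in(hl,hr)];print('holes w',HL,HR)
d=HL-HR;yc=np.arctan2(-d[0],d[1]);C=(HL+HR)/2-.004*np.array([np.cos(yc),np.sin(yc)])
O=np.array([.4669,.3907]);yf=np.radians(84.2);ex=np.array([np.cos(yf),np.sin(yf)]);ey=np.array([-ex[1],ex[0]])
print('wrist: car in fix',1e3*(C-O)@np.c_[ex,ey],np.degrees(yc-yf),np.linalg.norm(d))
# top, right hole, vs top fixture
c=optics.capture('top');k=cam(c);p=lambda u,v:(140+(u+.5)/6-.5,235+(v+.5)/6-.5)
h=toz(k,*p(338,136),.024)[:2];pr=toz(k,*p(249,131),.0175)[:2]
print('top: right hole minus right pin',1e3*(h-pr)@np.c_[ex,ey])
h0=toz(k,*p(549,160),.024)[:2];print('top: at start',1e3*(h0-pr)@np.c_[ex,ey])
E
```

```text
pred 371.0 302.1 [(np.float64(1.0501638113004181), [370.2, 301.4], [11, 8, 64]), (np.float64(105.46835954022212), [265.5, 301.9], [10, 7, 60])]
pred 265.1 302.2 [(np.float64(0.44697300960761177), [265.5, 301.9], [10, 7, 60]), (np.float64(105.11898148269768), [370.2, 301.4], [11, 8, 64])]
pred 367.1 398.8 [(np.float64(97.73919443909836), [269.4, 399.7], [10, 6, 40])]
pred 270.4 399.0 [(np.float64(1.194649502883139), [269.4, 399.7], [10, 6, 40])]
holes w [0.51839438 0.35181055] [0.51839438 0.35181055]
wrist: car in fix [-33.8907537 -51.1812612] -84.2 0.0
top: right hole minus right pin [-36.1243039   -0.70957937]
top: at start [-118.33152401    0.77065819]
```

Both cameras agree: the carrier has about 36.5 mm to go, it is within about 0.5 mm laterally, and it is square. I'll go back in and push 30 mm, then continue in fine steps.

```bash
python3 -m crank '[{"xyz":[-1.5,0,2],"delta_rot":[0,0,0],"claw":0},{"xyz":[-3,0,4],"delta_rot":[0,0,0],"claw":0},{"xyz":[-3.8,0,5],"delta_rot":[0,0,0],"claw":0},{"xyz":[-4.3,0,5],"delta_rot":[0,0,0],"claw":0},{"xyz":[-4.7,0,5],"delta_rot":[0,0,0],"claw":0},{"xyz":[-4.9,0,5],"delta_rot":[0,0,0],"claw":0},{"xyz":[-5,0,5],"delta_rot":[0,0,0],"claw":0},{"xyz":[-5.1,0,5],"delta_rot":[0,0,0],"claw":0},{"xyz":[-5.25,0,5],"delta_rot":[0,0,0],"claw":0},{"xyz":[-5.4,0,5],"delta_rot":[0,0,0],"claw":0},{"xyz":[-5.55,0,5],"delta_rot":[0,0,0],"claw":0},{"xyz":[-5.7,0,5],"delta_rot":[0,0,0],"claw":0},{"xyz":[-5.85,0,5],"delta_rot":[0,0,0],"claw":0},{"xyz":[-5.95,0,5],"delta_rot":[0,0,0],"claw":0},{"xyz":[-6,0,5],"delta_rot":[0,0,0],"claw":0},{"xyz":[-6,0,5],"delta_rot":[0,0,0],"claw":0}]'
python3 -m crank '[{"xyz":[-0.03,0,0],"delta_rot":[0,0,0],"claw":0},{"xyz":[-0.06,0,0],"delta_rot":[0,0,0],"claw":0},{"xyz":[-0.09,0,0],"delta_rot":[0,0,0],"claw":0},{"xyz":[-0.12,0,0],"delta_rot":[0,0,0],"claw":0},{"xyz":[-0.15,0,0],"delta_rot":[0,0,0],"claw":0},{"xyz":[-0.18,0,0],"delta_rot":[0,0,0],"claw":0},{"xyz":[-0.2,0,0],"delta_rot":[0,0,0],"claw":0},{"xyz":[-0.2,0,0],"delta_rot":[0,0,0],"claw":0}]'
python3 - <<'E'
from plant import r,optics
from h import *
s=r.get_state();print(s['contact_force'],s['moment'],s['tcp_pos'])
ims=[]
for n in ['scene','wrist']:
    c=optics.capture(n);ims.append(c['img'])
a=cv2.resize(ims[0][130:230,180:300],(480,400),interpolation=cv2.INTER_CUBIC)
b=cv2.resize(ims[1][120:460,160:480],(320,340));b=cv2.copyMakeBorder(b,0,60,0,0,cv2.BORDER_CONSTANT)
cv2.imwrite('pics/m5.png',np.hstack([a,b]))
E
```

```text
time_s: 8.78
tcp_pos: [0.4593, 0.3233, 0.0279]
eef_rot: [-180.0, 0.0, -95.9]
contact_force: [0.9, -1.1, -0.8]
gripper_width: 0.0875
gripper_force: 0.5
time_s: 9.78
tcp_pos: [0.46, 0.3289, 0.028]
eef_rot: [-180.0, 0.0, -95.9]
contact_force: [0.1, 0.2, -0.1]
gripper_width: 0.0874
gripper_force: 0.0
[ 0.13536918  0.21973073 -0.11186806] [ 0.11463747 -0.04158715 -0.02403407] [0.45995864 0.32889514 0.02797674]
```

The force fell to zero as the carrier reached the predicted drop point. I'll back off and look.

```bash
python3 -m crank '[{"xyz":[0.4,0,0],"delta_rot":[0,0,0],"claw":0},{"xyz":[1.2,0,-0.5],"delta_rot":[0,0,0],"claw":0},{"xyz":[2.5,0,-2],"delta_rot":[0,0,0],"claw":0},{"xyz":[4,0,-4],"delta_rot":[0,0,0],"claw":0},{"xyz":[5.5,0,-5],"delta_rot":[0,0,0],"claw":0},{"xyz":[6.2,0,-5],"delta_rot":[0,0,0],"claw":0},{"xyz":[6.2,0,-5],"delta_rot":[0,0,0],"claw":0},{"xyz":[6.2,0,-5],"delta_rot":[0,0,0],"claw":0}]'
python3 - <<'E'
from plant import r,optics
from h import *
t=optics.capture('top')['img'];sc=optics.capture('scene')['img']
R=lambda I,s:cv2.resize(I,s,interpolation=cv2.INTER_CUBIC)
cv2.imwrite('pics/m6.png',np.hstack([R(t[240:320,140:220],(400,400)),R(sc[145:225,195:275],(400,400))]))
E
```

```text
time_s: 10.88
tcp_pos: [0.4405, 0.1437, 0.1771]
eef_rot: [180.0, -0.0, -95.9]
contact_force: [1.1, 0.2, 0.1]
gripper_width: 0.0881
gripper_force: 0.0
```

View pics/m6.png

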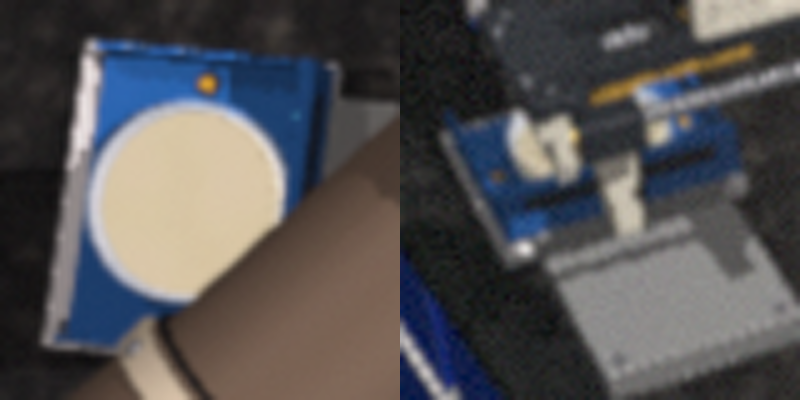

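Both brass pins show in the holes: top view (207,83), scene view (497,175) and (685,120). I'll take the hand away fully and check with an overlay that the carrier is flat on the bed.

```bash
python3 -m crank '[{"xyz":[0,0,-1.8],"delta_rot":[0,0,0],"claw":0},{"xyz":[0,0,-1.8],"delta_rot":[0,0,0],"claw":0},{"xyz":[-15.8,10,-1.8],"delta_rot":[0,0,-79],"claw":0},{"xyz":[-15.8,10,-1.8],"delta_rot":[0,0,-79],"claw":0},{"xyz":[-15.8,10,-1.8],"delta_rot":[0,0,-79],"claw":0},{"xyz":[-15.8,10,-1.8],"delta_rot":[0,0,-79],"claw":0},{"xyz":[-15.8,10,-1.8],"delta_rot":[0,0,-79],"claw":0},{"xyz":[-15.8,10,-1.8],"delta_rot":[0,0,-79],"claw":0},{"xyz":[-15.8,10,-1.8],"delta_rot":[0,0,-79],"claw":0},{"xyz":[-15.8,10,-1.8],"delta_rot":[0,0,-79],"claw":0},{"xyz":[-15.8,10,-1.8],"delta_rot":[0,0,-79],"claw":0},{"xyz":[-15.8,10,-1.8],"delta_rot":[0,0,-79],"claw":0},{"xyz":[-15.8,10,-1.8],"delta_rot":[0,0,-79],"claw":0},{"xyz":[-15.8,10,-1.8],"delta_rot":[0,0,-79],"claw":0},{"xyz":[-15.8,10,-1.8],"delta_rot":[0,0,-79],"claw":0},{"xyz":[-15.8,10,-1.8],"delta_rot":[0,0,-79],"claw":0}]'
python3 - <<'E'
from plant import r,optics
from h import *
yf=np.radians(84.15);R2=np.array([[np.cos(yf),-np.sin(yf)],[np.sin(yf),np.cos(yf)]]);O=np.array([.4665,.3945])
W=lambda x,y,z:np.r_[O+R2@[x/1e3,y/1e3],z/1e3]
tiles=[]
for n,(u0,v0,w) in dict(top=(140,240,100),scene=(190,140,100)).items():
    c=optics.capture(n);k=cam(c);I=cv2.resize(c['img'][v0:v0+w,u0:u0+w],(400,400),interpolation=cv2.INTER_CUBIC)
    tiles.append(I.copy()) if n=='scene' else None
    def line(P,col):
        q=((proj(k,np.array([W(*p) for p in P]))-(u0,v0)+.5)*4-.5)
        cv2.polylines(I,[q.round().astype(int)],False,col,1)
    line([(-55,-72,10),(64,-72,10),(64,72,10),(-55,72,10)],(255,255,0))
    line([(-55.5,-55,18),(-55.5,55,18),(-179,55,18),(-179,-55,18),(-55.5,-55,18)],(255,0,255))
    for z,col in((10,(0,255,0)),(18,(0,0,255))):
        line([(-54,-69,z+31),(-54,69,z+31),(-46,69,z+31)],col);line([(54,69,z+23),(54,69,z),(54,-69,z),(54,-69,z+23)],col)
    if n=='scene':tiles.append(I)
cv2.imwrite('pics/m7.png',np.hstack(tiles))
E
```

```text
time_s: 12.98
tcp_pos: [0.1917, 0.6458, 0.2326]
eef_rot: [-180.0, 0.0, -17.0]
contact_force: [0.2, -0.4, -0.7]
gripper_width: 0.0876
gripper_force: 0.0
```

View pics/m7.png

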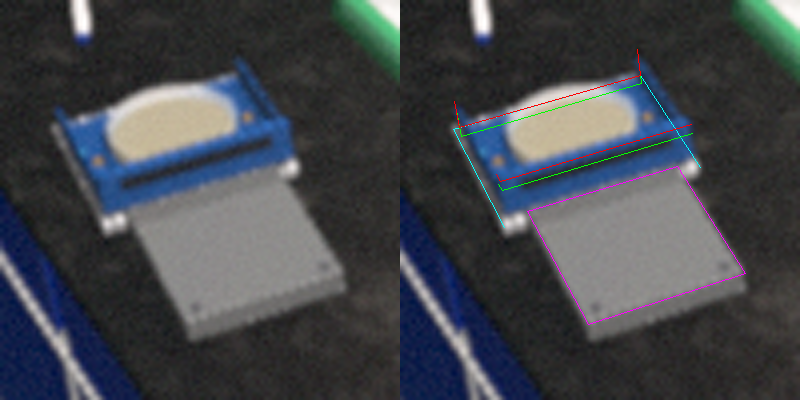

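The front rim tops match the seated (green) height. To check the rear, I'll compare rectified profiles of the bar's rear face before and now, numerically.

```bash
python3 - <<'E'
from plant import optics
from h import *
c=optics.capture('scene');k=cam(c);now=c['img'];ref=cv2.imread('pics/scene0.png')
yf=np.radians(84.15);ex=np.array([np.cos(yf),np.sin(yf)]);ey=np.array([-ex[1],ex[0]]);O=np.array([.4665,.3945])
zs=np.arange(10,64,1.)
def prof(I,cx,cy,ys):
    C=O+cx*ex+cy*ey;out=[]
    for z in zs:
        P=np.array([np.r_[C-.054*ex+y*ey,z/1e3] for y in ys]);q=proj(k,P).astype(np.float32)
        out.append(cv2.remap(I,q[:,:1],q[:,1:],cv2.INTER_LINEAR).reshape(-1,3).mean(0))
    return np.array(out)
for nm,ys in(('left',np.arange(.05,.064,.001)),('mid',np.arange(-.03,.031,.002)),('right',np.arange(-.064,-.05,.001))):
    a=prof(ref,-.1188,.0012,ys);b=prof(now,0,0,ys);best=[]
    for s in range(-4,16):   # now(z)=ref(z+s)
        i=np.arange(22,40);g=lambda p:np.gradient(p,axis=0)
        best.append((float(np.abs(g(b)[i]-g(a)[i+s]).mean().round(2)),s))
    print(nm,sorted(best)[:4]);
    print(' ref',a[::3,0].round().astype(int).tolist());print(' now',b[::3,0].round().astype(int).tolist())
E
```

```text
Traceback (most recent call last):
IndexError: index 54 is out of bounds for axis 0 with size 54
```

```bash
python3 - <<'E'
from plant import optics
from h import *
c=optics.capture('scene');k=cam(c);now=c['img'];ref=cv2.imread('pics/scene0.png')
yf=np.radians(84.15);ex=np.array([np.cos(yf),np.sin(yf)]);ey=np.array([-ex[1],ex[0]]);O=np.array([.4665,.3945])
zs=np.arange(10,80,1.)
def prof(I,cx,cy,ys):
    C=O+cx*ex+cy*ey;out=[]
    for z in zs:
        P=np.array([np.r_[C-.054*ex+y*ey,z/1e3] for y in ys]);q=proj(k,P).astype(np.float32)
        out.append(cv2.remap(I,q[:,:1],q[:,1:],cv2.INTER_LINEAR).reshape(-1,3).mean(0))
    return np.array(out)
for nm,ys in(('left',np.arange(.05,.064,.001)),('mid',np.arange(-.03,.031,.002)),('right',np.arange(-.064,-.05,.001))):
    a=prof(ref,-.1188,.0012,ys);b=prof(now,0,0,ys);best=[]
    for s in range(-4,16):
        i=np.arange(22,46);g=lambda p:np.gradient(p,axis=0)
        best.append((float(np.abs(g(b)[i]-g(a)[i+s]).mean().round(2)),s))
    print(nm,sorted(best)[:4]);
    print(' ref',a[::3,0].round().astype(int).tolist());print(' now',b[::3,0].round().astype(int).tolist())
E
```

```text
left [(0.8, -1), (0.97, 0), (0.99, -2), (1.26, -3)]
 ref [63, 70, 84, 104, 122, 130, 130, 124, 114, 103, 98, 109, 127, 148, 163, 161, 153, 146, 141, 138, 138, 137, 136, 140]
 now [154, 159, 143, 130, 132, 135, 136, 135, 124, 111, 103, 107, 121, 141, 158, 159, 146, 133, 128, 129, 134, 136, 140, 146]
mid [(0.59, 0), (0.88, -1), (1.3, 1), (1.83, -2)]
 ref [113, 120, 126, 129, 130, 132, 132, 123, 102, 72, 59, 77, 113, 146, 165, 169, 165, 162, 162, 163, 163, 163, 162, 162]
 now [121, 122, 125, 130, 134, 137, 136, 129, 109, 77, 56, 69, 104, 138, 160, 166, 163, 159, 158, 158, 157, 157, 158, 159]
right [(0.55, 0), (0.78, 1), (0.79, -1), (1.11, -2)]
 ref [77, 80, 89, 100, 117, 128, 130, 128, 122, 118, 115, 120, 131, 150, 163, 157, 134, 105, 91, 87, 82, 74, 72, 72]
 now [155, 153, 139, 131, 133, 137, 137, 133, 127, 120, 118, 124, 134, 150, 161, 155, 127, 95, 82, 80, 79, 71, 64, 59]
```

The rear bar's height is unchanged (shift about 0 mm), so the rear edge is still on the ledge lip, a millimetre or two short. I'll return and nudge it a little further.

```bash
python3 -m crank '[{"xyz":[12.8,13.6,0],"delta_rot":[0,0,79],"claw":0},{"xyz":[12.8,13.6,0],"delta_rot":[0,0,79],"claw":0},{"xyz":[12.8,13.6,0],"delta_rot":[0,0,79],"claw":0},{"xyz":[12.8,13.6,0],"delta_rot":[0,0,79],"claw":0},{"xyz":[12.8,13.6,0],"delta_rot":[0,0,79],"claw":0},{"xyz":[12.8,13.6,0],"delta_rot":[0,0,79],"claw":0},{"xyz":[12.8,13.6,0],"delta_rot":[0,0,79],"claw":0},{"xyz":[12.8,13.6,0],"delta_rot":[0,0,79],"claw":0},{"xyz":[12.8,13.6,0],"delta_rot":[0,0,79],"claw":0},{"xyz":[12.8,13.6,0],"delta_rot":[0,0,79],"claw":0},{"xyz":[12.8,13.6,0],"delta_rot":[0,0,79],"claw":0},{"xyz":[12.8,13.6,0],"delta_rot":[0,0,79],"claw":0},{"xyz":[12.8,13.6,0],"delta_rot":[0,0,79],"claw":0},{"xyz":[12.8,13.6,0],"delta_rot":[0,0,79],"claw":0},{"xyz":[12.8,13.6,0],"delta_rot":[0,0,79],"claw":0}]'
python3 -m crank '[{"xyz":[-1.5,0,2],"delta_rot":[0,0,0],"claw":0},{"xyz":[-3,0,4],"delta_rot":[0,0,0],"claw":0},{"xyz":[-4.5,0,6],"delta_rot":[0,0,0],"claw":0},{"xyz":[-5,0,6.8],"delta_rot":[0,0,0],"claw":0},{"xyz":[-5.5,0,6.8],"delta_rot":[0,0,0],"claw":0},{"xyz":[-5.9,0,6.8],"delta_rot":[0,0,0],"claw":0},{"xyz":[-6.1,0,6.8],"delta_rot":[0,0,0],"claw":0},{"xyz":[-6.15,0,6.8],"delta_rot":[0,0,0],"claw":0},{"xyz":[-6.18,0,6.8],"delta_rot":[0,0,0],"claw":0},{"xyz":[-6.2,0,6.8],"delta_rot":[0,0,0],"claw":0},{"xyz":[-6.2,0,6.8],"delta_rot":[0,0,0],"claw":0}]'
```

```text
time_s: 15.05
tcp_pos: [0.4397, 0.1445, 0.232]
eef_rot: [-180.0, -0.0, -95.9]
contact_force: [0.0, 0.0, 0.1]
gripper_width: 0.0877
gripper_force: 0.0
time_s: 16.42
tcp_pos: [0.4591, 0.3289, 0.0282]
eef_rot: [-180.0, 0.0, -95.9]
contact_force: [-0.1, 0.8, -0.4]
gripper_width: 0.0878
gripper_force: 0.0
```

```bash
cat > chk.py <<'E'
from plant import optics,r
from h import *
c=optics.capture('scene');k=cam(c);now=c['img'];ref=cv2.imread('pics/scene0.png')
yf=np.radians(84.15);ex=np.array([np.cos(yf),np.sin(yf)]);ey=np.array([-ex[1],ex[0]]);O=np.array([.4665,.3945])
zs=np.arange(10,80,1.)
def prof(I,cx,cy,ys):
    C=O+cx*ex+cy*ey;out=[]
    for z in zs:
        P=np.array([np.r_[C-.054*ex+y*ey,z/1e3] for y in ys]);q=proj(k,P).astype(np.float32)
        out.append(cv2.remap(I,q[:,:1],q[:,1:],cv2.INTER_LINEAR).reshape(-1,3).mean(0))
    return np.array(out)
for nm,ys in(('left',np.arange(.05,.064,.001)),('mid',np.arange(-.02,.021,.002)),('right',np.arange(-.064,-.05,.001))):
    a=prof(ref,-.1188,.0012,ys);b=prof(now,0,0,ys);best=[]
    for s in range(-6,16):
        i=np.arange(20,44);g=lambda p:np.gradient(p,axis=0)
        best.append((float(np.abs(g(b)[i]-g(a)[i+s]).mean().round(2)),s))
    print(nm,sorted(best)[:3],b[::3,0].round().astype(int).tolist())
s=r.get_state();print(s['tcp_pos'],s['contact_force'])
E
python3 chk.py
python3 -m crank '[{"xyz":[-0.01,0,0],"delta_rot":[0,0,0],"claw":0},{"xyz":[-0.02,0,0],"delta_rot":[0,0,0],"claw":0},{"xyz":[-0.03,0,0],"delta_rot":[0,0,0],"claw":0},{"xyz":[-0.04,0,0],"delta_rot":[0,0,0],"claw":0},{"xyz":[-0.05,0,0],"delta_rot":[0,0,0],"claw":0},{"xyz":[-0.05,0,0],"delta_rot":[0,0,0],"claw":0},{"xyz":[-0.05,0,0],"delta_rot":[0,0,0],"claw":0}]'
python3 chk.py
```

```text
left [(2.97, 11), (2.99, 12), (3.01, 10)] [104, 109, 121, 129, 132, 132, 130, 130, 131, 135, 138, 138, 124, 107, 101, 98, 89, 71, 55, 51, 50, 54, 59, 65]
mid [(1.16, 0), (1.29, -1), (1.73, 1)] [121, 123, 126, 131, 135, 136, 136, 129, 110, 78, 57, 69, 101, 124, 127, 126, 138, 152, 158, 156, 146, 130, 129, 141]
right [(2.65, 11), (2.71, 10), (2.75, 12)] [144, 142, 139, 143, 147, 148, 149, 145, 139, 137, 139, 138, 126, 106, 94, 90, 89, 87, 83, 81, 78, 79, 89, 102]
[0.45903751 0.32890392 0.02806416] [-0.26253372  0.06755139 -0.68374325]
time_s: 17.35
tcp_pos: [0.459, 0.3306, 0.0278]
eef_rot: [180.0, -0.0, -95.9]
contact_force: [-0.2, -1.7, -1.1]
gripper_width: 0.0879
gripper_force: 0.6
left [(2.78, 9), (2.83, 8), (2.84, 10)] [110, 107, 112, 126, 133, 132, 131, 130, 130, 135, 139, 141, 137, 122, 106, 100, 95, 81, 61, 52, 50, 51, 57, 65]
mid [(0.62, 7), (1.1, 6), (1.37, 8)] [125, 124, 126, 129, 130, 121, 98, 68, 58, 84, 121, 152, 168, 169, 164, 161, 161, 162, 162, 159, 153, 137, 125, 135]
right [(2.67, 10), (2.68, 9), (2.78, 8)] [142, 134, 134, 145, 153, 155, 154, 150, 144, 141, 143, 145, 136, 118, 102, 96, 93, 89, 84, 79, 75, 76, 83, 97]
[0.45907746 0.33059576 0.02784143] [-0.61944218 -1.3468369  -1.28343798]
```

The rear has dropped about 7–8 mm. I'll withdraw and check both ends.

```bash
python3 -m crank '[{"xyz":[0.3,0,0],"delta_rot":[0,0,0],"claw":0},{"xyz":[1.2,0,-0.3],"delta_rot":[0,0,0],"claw":0},{"xyz":[2.5,0,-2],"delta_rot":[0,0,0],"claw":0},{"xyz":[4,0,-4],"delta_rot":[0,0,0],"claw":0},{"xyz":[6.2,0,-6.8],"delta_rot":[0,0,0],"claw":0},{"xyz":[6.2,0,-6.8],"delta_rot":[0,0,0],"claw":0},{"xyz":[6.2,0,-6.8],"delta_rot":[0,0,0],"claw":0}]' >/dev/null
python3 -m crank '[{"xyz":[-15.8,10,0],"delta_rot":[0,0,-79],"claw":0},{"xyz":[-15.8,10,0],"delta_rot":[0,0,-79],"claw":0},{"xyz":[-15.8,10,0],"delta_rot":[0,0,-79],"claw":0},{"xyz":[-15.8,10,0],"delta_rot":[0,0,-79],"claw":0},{"xyz":[-15.8,10,0],"delta_rot":[0,0,-79],"claw":0},{"xyz":[-15.8,10,0],"delta_rot":[0,0,-79],"claw":0},{"xyz":[-15.8,10,0],"delta_rot":[0,0,-79],"claw":0},{"xyz":[-15.8,10,0],"delta_rot":[0,0,-79],"claw":0},{"xyz":[-15.8,10,0],"delta_rot":[0,0,-79],"claw":0},{"xyz":[-15.8,10,0],"delta_rot":[0,0,-79],"claw":0},{"xyz":[-15.8,10,0],"delta_rot":[0,0,-79],"claw":0},{"xyz":[-15.8,10,0],"delta_rot":[0,0,-79],"claw":0},{"xyz":[-15.8,10,0],"delta_rot":[0,0,-79],"claw":0},{"xyz":[-15.8,10,0],"delta_rot":[0,0,-79],"claw":0}]'
python3 chk.py
python3 - <<'E'
# front rim/plate shift: image motion of the front half between on-pins (m7 left tile) and now
from plant import optics
from h import *
c=optics.capture('scene');cv2.imwrite('pics/fin.png',c['img'])
old=cv2.imread('pics/m7.png')[:,:400];new=cv2.resize(c['img'][140:240,190:290],(400,400),interpolation=cv2.INTER_CUBIC)
for n,(x0,y0,x1,y1) in dict(dish=(100,75,245,150),left_rim=(45,95,95,150),right_rim=(225,50,280,115),bed_ledge=(130,215,350,340),pinL=(82,145,112,172),pinR=(238,103,262,128)).items():
    T=old[y0:y1,x0:x1];S=new[y0-16:y1+24,x0-16:x1+16]
    m=cv2.minMaxLoc(cv2.matchTemplate(S,T,cv2.TM_CCOEFF_NORMED));print(n,'shift px/4',m[3][0]-16,m[3][1]-16,round(m[1],3))
E
```

```text
time_s: 20.02
tcp_pos: [0.191, 0.6476, 0.2326]
eef_rot: [-180.0, 0.0, -17.0]
contact_force: [-0.1, 0.2, 0.3]
gripper_width: 0.0876
gripper_force: 0.0
left [(0.68, 6), (0.73, 7), (1.01, 5)] [154, 154, 140, 129, 127, 124, 115, 102, 97, 107, 129, 152, 164, 159, 146, 136, 132, 133, 133, 136, 139, 144, 150, 155]
mid [(0.58, 7), (1.12, 6), (1.27, 8)] [125, 122, 124, 128, 128, 120, 97, 67, 59, 84, 119, 151, 168, 169, 163, 161, 160, 159, 160, 158, 158, 157, 158, 158]
right [(0.57, 7), (0.65, 8), (1.0, 6)] [150, 145, 134, 129, 128, 124, 119, 116, 116, 122, 136, 155, 162, 145, 120, 102, 90, 81, 80, 78, 71, 65, 61, 56]
[0.19088739 0.64768426 0.23244141] [ 0.7480804   0.53124437 -0.81694666]
dish shift px/4 0 1 0.958
left_rim shift px/4 0 1 0.959
right_rim shift px/4 -1 1 0.978
bed_ledge shift px/4 0 0 0.997
pinL shift px/4 0 1 0.924
pinR shift px/4 0 1 0.966
```

The rear is down about 7 mm at both ends. I'll do one last check of the front height, using the dish patch in both cameras with the start images as reference.

```bash
python3 - <<'E'
from plant import optics
from h import *
yf=np.radians(84.15);ex=np.array([np.cos(yf),np.sin(yf)]);ey=np.array([-ex[1],ex[0]]);O=np.array([.4665,.3945])
def patch(I,k,cx,cy,h,X,Y,pz):
    C=O+(cx*ex+cy*ey)/1e3;P=np.c_[C+(X.ravel()[:,None]*ex+Y.ravel()[:,None]*ey)/1e3,np.full(X.size,(h+pz)/1e3)]
    q=proj(k,P).astype(np.float32);return cv2.remap(I,q[:,:1],q[:,1:],cv2.INTER_LINEAR).astype(float).ravel()
D=[]
for n in('top','scene'):
    c=optics.capture(n);D.append((cv2.imread(f'pics/{n}0.png'),c['img'],cam(c)))
for nm,x0,x1,yl,pz in(('dish front',15,46,45,21),('dish rear',-40,-5,45,21),('rim L front',10,58,0,23),('rim R front',10,58,0,23)):
    ys=np.arange(-yl,yl+1,2.) if yl else np.arange(60,76,1.)*(1 if 'L' in nm else -1)
    X,Y=np.meshgrid(np.arange(x0,x1,2.),ys);res=[]
    A=[patch(a,k,-118.8,1.2,18,X,Y,pz) for a,_,k in D]
    for cx in np.arange(-3,5,1.):
     for cy in np.arange(-2,3,1.):
      for h in np.arange(6,22,1.):
        sc=sum(np.corrcoef(a,patch(b,k,cx,cy,h,X,Y,pz))[0,1] for a,(_,b,k) in zip(A,D))
        res.append((round(sc,4),cx,cy,h))
    print(nm,[tuple(map(float,t)) for t in sorted(res)[::-1][:4]])
E
```

```text
dish front [(1.6751, 3.0, 0.0, 6.0), (1.6751, 2.0, 0.0, 6.0), (1.6722, 2.0, 1.0, 6.0), (1.669, 2.0, 0.0, 7.0)]
dish rear [(1.9881, 1.0, 0.0, 12.0), (1.9863, 1.0, 0.0, 11.0), (1.9845, 0.0, 0.0, 13.0), (1.9838, 0.0, 1.0, 13.0)]
rim L front [(1.2007, -3.0, 1.0, 6.0), (1.1954, -3.0, 0.0, 6.0), (1.1732, -2.0, 1.0, 6.0), (1.1719, -2.0, 0.0, 6.0)]
rim R front [(1.464, -3.0, -1.0, 9.0), (1.4637, -3.0, -1.0, 10.0), (1.4632, -3.0, -1.0, 8.0), (1.4601, -3.0, -1.0, 7.0)]
```

```bash
python3 -c "
from plant import job
print(job.close_job())"
```

```text
the job is handed in; nothing more can be done
None
```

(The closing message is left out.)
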